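# Show which part: the spark plug in the socket box

## Robot

A 6-joint arm with a two-finger parallel gripper is mounted at the origin on a cart in front of the work surface, level with it; the furniture and walls round the work are solid. World frame = base frame: x ahead of the robot, y to its left, z up, the work surface at z = 0. Lengths are in mm, angles in rad, forces in N, time in s.
With the tool pointing down it reaches from about 350 to 775 mm from the base axis. Payload 7.3 kg.
Tool frame: the origin (TCP) lies on the centre line of the jaws, within the pads' length; the fingertips stand 17 mm ahead of it and the grasp point (between the pads) lies 2 mm behind it; z points along the fingers, y is the line along which they close (so a half turn about z gives the same grasp; the last joint's range is limited). The gripper opens to 92 mm and grips with 3 to 60 N. Pads are 19 mm wide; open, the fingers measure 130 mm over their backs; the gripper's body (75 mm by 190 mm) begins 47 mm behind the grasp point.
Start: joints at [1.017, 0.342, 1.524, -0, 1.275, -0.146], TCP at [208.197, 481.972, 243.741] pointing down, gripper open.
Joint ranges: [-2.53, 2.53], [-0.77, 2.02], [0.04, 2.7], [-1, 4.14], [0.28, 2.66], [-3.11, 3.11]. Speed limits (rad/s): [2.57, 2.57, 3.14, 3.14, 3.14, 3.14].

## Interface

Orientations are given as [roll, pitch, yaw] about the fixed x, y, z axes, in that order (R = Rz(yaw) Ry(pitch) Rx(roll)).
In Python, from plant import bot gives the robot as it stands. The module is installed in compiled form; this text tells all that it offers.
- The arm moves only by the shell command python3 -m pendant 'ROWS'. ROWS is JSON, a list of rows, each a list of 3 entries, a list of its own where there are three numbers: the shift along the world's x, y, z as a fraction of full scale, then the turn, a rotation vector about the world's x, y, z as a fraction of full scale, then the opening, from -1 (shut) to 1 (fully open), so that 0 is half open. In form: [[[tx, ty, tz], [rx, ry, rz], claw], ...]. A call has exactly 10 rows; each row shifts and turns the commanded pose from where the row before left it; what a row does not reach is not made up. Full scale, the value 1, is 30 mm for a shift and 0.12 rad for a turn. A row lasts 1/12 s, in which the tool goes at most 41.7 mm and 7.16 degrees, less where a joint would pass 70% of its speed; a pose out of reach is approached as far as the arm can. A call with a number of a shift or a turn outside -1 to 1 is refused whole. A call with a gripper value outside its range is refused whole. The fingers move at their own pace and stop on an object; the grip force is fixed at half the most. Time passes only in rows, so rows that do not move let the fingers close, or fill a call up. It gives the time, the measured TCP pose, the force, the opening and the grip force at its end, in the units of the state.
- bot.get_obs(): the state, without advancing time (a new reading comes with each control period).
- bot.capture(name): name is "side" or "top" or "wrist"; returns the picture (384x512x3 uint8, blue, green, red); there is no depth.
- bot.camera_params(name): a dict with "fovy" (degrees; the focal length in pixels is half the picture's height over the tangent of half this angle, whatever the lens; pixels are square), "cx", "cy" (the principal point, pixels), "distortion" ([k1, k2, p1, p2, k3] as OpenCV has them; the pictures are not rectified), "camera_from_world" (4x4, takes a point from world to camera coordinates). Camera axes: x right, y down, z forward; pixel columns grow to the right and rows downward; lengths in mm; the calibration is good to about 2 mm. A picture is of the moment at which its call begins: read the wrist's pose just before it. camera_params takes no time and is no camera call; for the wrist camera it gives the pose at the moment of the call.
- bot.close_job(): hands the job in; it is judged then, once.
The state is a dict: "time": time; "joint_positions": joint angles; "dq": joint speeds; "tau": joint torques, N m; "tool_pos": TCP position; "tcp_rot": TCP orientation; "contact_force": force on the tool from outside, world axes, zero at the start; "moment": the same for the moment, N m; "grip_width": finger opening in mm; "finger_force": force on a finger pad.
Only numpy, scipy, OpenCV 4.12 (cv2) and the standard library are available. Lean on these libraries where they do the work, as an engineer would, in place of code of your own. Each camera call takes 0.05 s, during which the arm holds its last target. There are 200 camera calls.

## Task

The red steel socket box on the bench stands half open, and its stiff hinge holds the lid there. Push the lid back until it is fully open, without shoving or lifting the box, so that the parts in its front half can be seen. Then show me which one is the spark plug: point straight down at the middle of it from a few centimetres above for at least two seconds without touching any of the parts, and finish still pointing at it. Leave the other things on the bench where they are.

Things in the scene. Friction and masses are not known exactly. Their poses are not given: they have to be found in the camera images.
- socket_box: small red steel socket box, 123 (x) x 224 (y) x 58 mm, 2 to 2.8 kg, loose on the bench. Origin under the middle of its floor, x from the front wall to the hinge at the back, z up. Rim 55 mm above the bench, floor and walls 2 mm. Three fixed sockets, 28 mm tall, stand 0 to 22 mm behind its centre line; spark plug, bearing and nut lie on the floor 27 mm in front of it, in any order, 68 mm apart
- socket_box_lid (a joint): angle of the red lid: 0 shut, 1.57 upright, 1.83 fully open against its stop (leaning back over the hinge). It starts half open, 0.6 to 0.95. The hinge is stiff (0.18 N m): the lid stays where it is left; it takes about 3 to 5 N at the free edge to push it on
- lid_hinge (a point): middle of the lid's hinge line, at the back rim of the box, 56 mm above the bench; the hinge line runs along the box's y axis
- lid_edge (a point): middle of the lid's free front edge, 116 mm from the hinge line; the lid is a 2 mm sheet, 224 mm wide. Along this edge a 12 mm skirt is turned inwards; in its middle sits a clasp 30 mm wide, 120 mm from the hinge line, reaching 16 mm in from the lid's plane. The skirt's outer face looks straight away from the hinge: pushing on it jams; reach in under the skirt's lower edge and push that up and back
- plug_mid (a point): the middle of the spark plug, on its axis, 10 mm above the surface it lies on; the plug is a white and steel spark plug, 63 mm long, 21 mm thick, lying flat, roughly along the box's y axis
- spark_plug: the same spark plug; origin at the underside of its middle, y along its length
- bearing: steel ball bearing, 47 mm across, 14 mm thick, lying flat in the box; origin under its middle
- nut: big rusty hexagon nut, 28 mm across, 13 mm thick, lying flat in the box; origin under its middle
- bottle_brown: brown bottle with black cap, 61 mm across, 160 mm tall, standing upright to the left of the box; origin under its middle
- mug: white mug, 82 mm across, 94 mm tall, standing at the back right; origin under its middle
- pliers_red: side cutters with red handles, 133 mm long, lying to the left of the box; origin at their middle on the bench
- brush_paint: paint brush with red handle, 210 mm long, lying at the near edge of the bench; origin at its middle on the bench

How it is judged:
By the outcome, as a careful person would: the job done as asked, in the order asked, and still so for the second after the job is handed in, with the robot touching nothing.
It also fails if it takes over 42 s, if anything falls off the work surface, if the arm or the gripper's body presses on something with over 40 N, if the wrist force passes 120 N, or if a joint passes its speed limit or range.

## Working session

There is one attempt and no reset: what is moved stays moved. The work goes in short steps, Python scripts to look and compute and a shell command to move; the robot and the scene stay as the last step left them, time stands still between calls to the robot, and variables do not carry over. Pictures are saved under pics/ and viewed, at most 10 in all, crops included, and the job is handed in when it is done.

```bash
mkdir -p pics; cat > h.py <<'E'
import numpy as np, cv2
from plant import bot
def K(p):
    f=192/np.tan(np.radians(p["fovy"])/2)
    return np.array([[f,0,p["cx"]],[0,f,p["cy"]],[0,0,1.]])
def ray(p,uv):
    T=np.array(p["camera_from_world"]);R=T[:3,:3]
    n=cv2.undistortPoints(np.array([[uv]],float),K(p),np.array(p["distortion"],float))[0,0]
    d=R.T@np.array([n[0],n[1],1]);return -R.T@T[:3,3],d/np.linalg.norm(d)
def onz(p,uv,z):
    c,d=ray(p,uv);return c+d*(z-c[2])/d[2]
def proj(p,X):
    T=np.array(p["camera_from_world"])
    X=np.array(X,float).reshape(-1,3)
    return cv2.projectPoints(X,cv2.Rodrigues(T[:3,:3])[0],T[:3,3],K(p),np.array(p["distortion"],float))[0][:,0]
def tri(rs):
    A=0;b=0
    for c,d in rs:
        M=np.eye(3)-np.outer(d,d);A=A+M;b=b+M@c
    return np.linalg.solve(A,b)
E
python3 - <<'E'
from h import *
o=bot.get_obs();print({k:np.round(v,3) for k,v in o.items()})
for n in("side","top"):
    im=bot.capture(n);cv2.imwrite(f"pics/{n}0.png",im)
    cv2.imwrite(f"pics/{n}0b.png",cv2.resize(im,(768,576)))
    p=bot.camera_params(n);T=np.array(p["camera_from_world"]);print(n,p["fovy"],p["distortion"],-T[:3,:3].T@T[:3,3],T[2,:3])
E
```

```text
{'time': np.float64(0.0), 'joint_positions': array([ 1.017,  0.343,  1.525, -0.   ,  1.275, -0.146]), 'dq': array([ 0.   ,  0.001,  0.   , -0.003,  0.   , -0.   ]), 'tau': array([-1.0000e-03, -4.3124e+01, -2.4422e+01,  7.2000e-02,  5.6000e-02,
       -0.0000e+00]), 'tool_pos': array([207.979, 481.628, 243.05 ]), 'tcp_rot': array([-3.14 , -0.   ,  2.734]), 'contact_force': array([-0.688,  0.481,  0.682]), 'moment': array([-0.014, -0.028,  0.01 ]), 'finger_force': np.float64(0.0), 'grip_width': np.float64(91.696)}
side 44.597571198738855 [0.06462228 0.         0.         0.         0.        ] [-290.78542282  214.81097701 1034.78328378] [ 0.63476721  0.07838482 -0.76871738]
top 45.6469547426675 [0.05834073 0.         0.         0.         0.        ] [ 316.06976055  287.38508388 1090.66811685] [ 0.17199053  0.00387842 -0.98509097]
```

View pics/side0b.png

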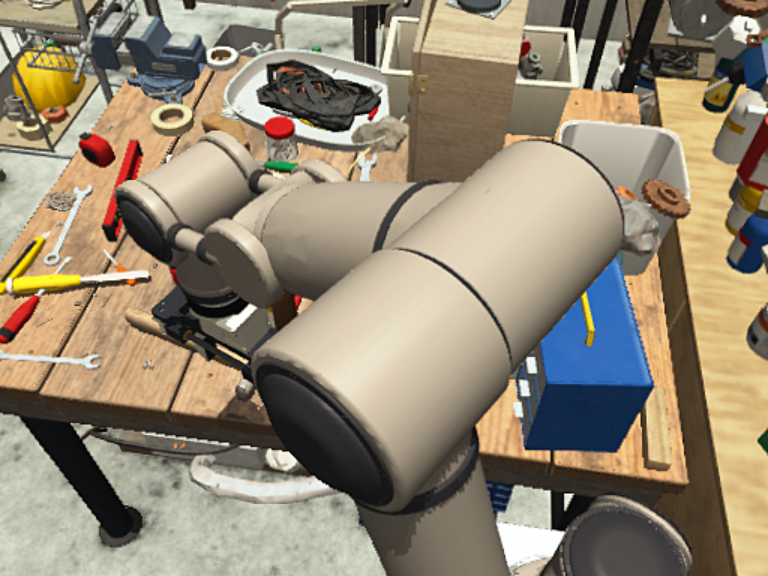

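View pics/top0b.png

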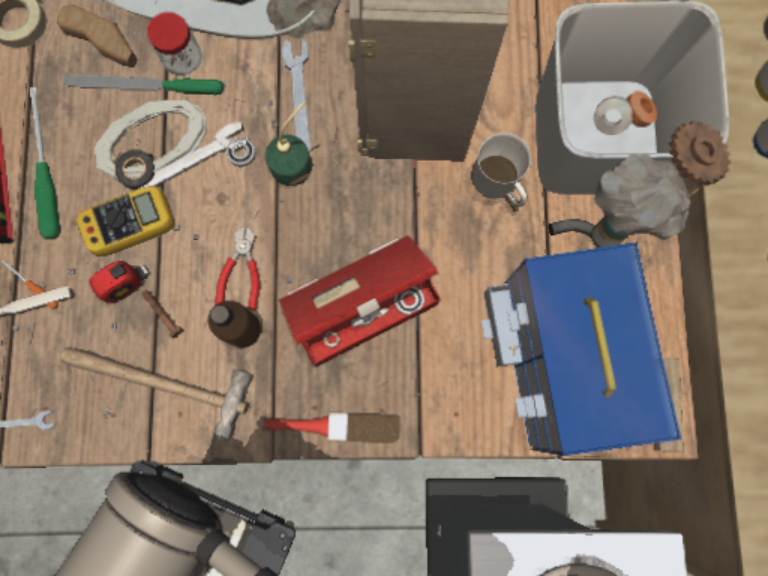

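The top view shows the box centred near (240,200) in original pixels. The lid is half open, and the plug appears to be the middle part. The arm hides the box in the side view. I'll enlarge the box in the top view.

```bash
python3 - <<'E'
from h import *
im=cv2.imread("pics/top0.png")
c=im[150:250,175:305];cv2.imwrite("pics/c0.png",cv2.resize(c,None,fx=6,fy=6,interpolation=cv2.INTER_CUBIC)[:600])
E
```

```text
(no output)
```

View pics/c0.png

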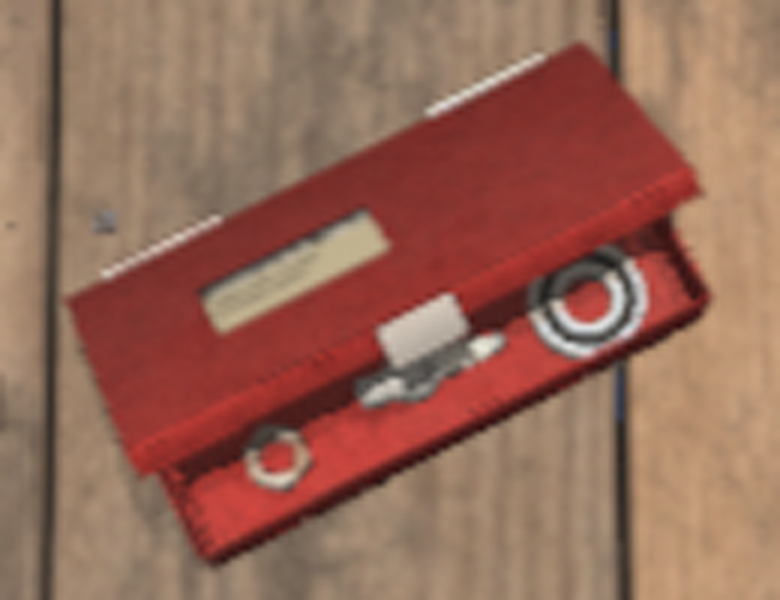

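The crop shows the nut at (278,458), the plug in the middle around (430,370) and the bearing at (588,300). The hinge corners are (68,298) and (580,42), the front rim corners (210,560) and (710,300), and the lid edge runs (138,470) to (700,188).

```bash
cat > m.py <<'E'
from h import *
from scipy.optimize import brentq
p=bot.camera_params("top")
q=lambda u,v:(u/6+175-.42,v/6+150-.42)
hl,hr=onz(p,q(68,298),56),onz(p,q(580,42),56)
fl,fr=onz(p,q(210,560),55),onz(p,q(708,302),55)
print("hinge",hl,hr,np.linalg.norm(hl-hr));print("front",fl,fr,np.linalg.norm(fl-fr),np.linalg.norm(hl-fl),np.linalg.norm(hr-fr))
H=(hl+hr)/2;F=(fl+fr)/2
y=(hl-hr+fl-fr);y[2]=0;y/=np.linalg.norm(y);x=np.array([y[1],-y[0],0])
print("x",x,"y",y,"yaw",np.arctan2(x[1],x[0]),"depth",(H-F)@x,"off",(H-F)@y)
C=(H+F)/2
# lid edge
e=[]
for uv in((138,465),(700,180)):
    g=lambda a:(proj(p,H-x*116*np.cos(a)+np.array([0,0,116*np.sin(a)])))
    # intersect ray with circle (xz of hinge)
    c,d=ray(p,q(*uv))
    f=lambda z:np.hypot((c+d*(z-c[2])/d[2]-H)@x,z-56)-116
    zs=np.linspace(60,172,300);v=[f(z) for z in zs]
    r=[brentq(f,zs[i],zs[i+1]) for i in range(299) if v[i]*v[i+1]<0]
    print("edge",[(z,np.arcsin((z-56)/116),c+d*(z-c[2])/d[2]) for z in r])
print("C",C);
for n,uv,z in(("plug",(430,372),12),("nut",(278,458),15),("bear",(588,300),14)):
    P=onz(p,q(*uv),z);print(n,P,"box",(P-C)@x,(P-C)@y)
for n,uv in(("brush l",(265,425)),("bottle",(235,325)),("mug",(500,165))):print(n,onz(p,(uv[0]/1.5,uv[1]/1.5),0))
E
python3 m.py
```

```text
hinge [501.67748618 443.61197328  56.        ] [601.1321157  245.52343723  56.        ] 221.6535392139767
front [400.77519443 388.49360846  55.        ] [497.88767052 198.01571331  55.        ] 213.8051953414809 114.97959219447499 113.65473721720255
x [0.89231942 0.45140453 0.        ] y [-0.45140453  0.89231942  0.        ] yaw 0.4683387322094337 depth 114.24498979394832 off -0.2887545094769314
edge [(137.17477976734725, np.float64(0.7750930990045919), array([427.5057361 , 405.91458447, 137.17477977]))]
edge [(136.71329299296283, np.float64(0.7695390586031438), array([527.69948791, 206.85942898, 136.71329299]))]
C [500.3681167  318.91118307  55.5       ]
plug [478.21125291 305.6375999   12.        ] box -25.762755452184855 -1.8425674494847206
nut [444.00446908 365.86355278  15.        ] box -29.099865264401416 67.33931716566974
bear [506.36634093 242.31627069  14.        ] box -29.222958248084637 -71.05475359346782
brush l [311.46559839 470.21436727   0.        ]
bottle [469.78213054 521.66239277   0.        ]
mug [734.82528326  86.27180902   0.        ]
```

Measurements agree with the given sizes: lid angle ≈ 0.77, box yaw ≈ 0.468. I'll move in front of the box and turn the jaws parallel to its y axis.

```bash
python3 -m pendant '[[[0.68,-0.69,-0.15],[0,0,0.73],0.3],[[0.68,-0.69,-0.15],[0,0,0.73],0.3],[[0.68,-0.69,-0.15],[0,0,0.73],0.3],[[0.68,-0.69,-0.15],[0,0,0.73],0.3],[[0.68,-0.69,-0.15],[0,0,0.73],0.3],[[0.68,-0.69,-0.15],[0,0,0.73],0.3],[[0.68,-0.69,-0.15],[0,0,0.73],0.3],[[0.68,-0.69,-0.15],[0,0,0.73],0.3],[[0.68,-0.69,-0.15],[0,0,0.73],0.3],[[0.68,-0.69,-0.15],[0,0,0.73],0.3]]'
```

```text
time: 0.93
tool_pos: [412.8, 273.7, 198.3]
tcp_rot: [3.141, -0.001, -2.669]
contact_force: [-0.5, -0.3, 0.0]
grip_width: 59.6
finger_force: 0.0
```

```bash
python3 -m pendant '[[[0,0,-0.17],[0.376,-0.743,0],0.3],[[0,0,-0.17],[0.376,-0.743,0],0.3],[[0,0,-0.17],[0.376,-0.743,0],0.3],[[0,0,-0.17],[0.376,-0.743,0],0.3],[[0,0,-0.17],[0.376,-0.743,0],0.3],[[0,0,-0.17],[0.376,-0.743,0],0.3],[[0,0,-0.17],[0.376,-0.743,0],0.3],[[0,0,-0.17],[0.376,-0.743,0],0.3],[[0,0,0],[0,0,0],0.3],[[0,0,0],[0,0,0],0.3]]'; python3 - <<'E'
from h import *
from scipy.spatial.transform import Rotation as R
o=bot.get_obs();print(np.round(o["joint_positions"],2),o["tool_pos"])
M=R.from_euler("xyz",o["tcp_rot"]).as_matrix();print("z",M[:,2],"y",M[:,1])
ims=[bot.capture(n) for n in("side","top","wrist")]
a=ims[1][120:280,130:340]
cv2.imwrite("pics/d.png",np.vstack([np.hstack([cv2.resize(ims[0],(400,300)),cv2.resize(ims[2],(400,300))]),cv2.resize(a,(400,300)).repeat(1,1) if 0 else np.hstack([cv2.resize(a,(400,300)),cv2.resize(ims[1],(400,300))])]))
E
```

```text
time: 1.77
tool_pos: [421.3, 264.4, 224.4]
tcp_rot: [3.11, 0.665, -2.676]
contact_force: [0.2, 0.5, 0.2]
grip_width: 60.1
finger_force: 0.0
[ 0.34  0.06  2.17  0.41  0.28 -2.06] [421.31942814 264.44240698 224.39992352]
z [ 0.53673573  0.30575794 -0.78640119] y [-0.46671777  0.88404782  0.02517867]
```

View pics/d.png

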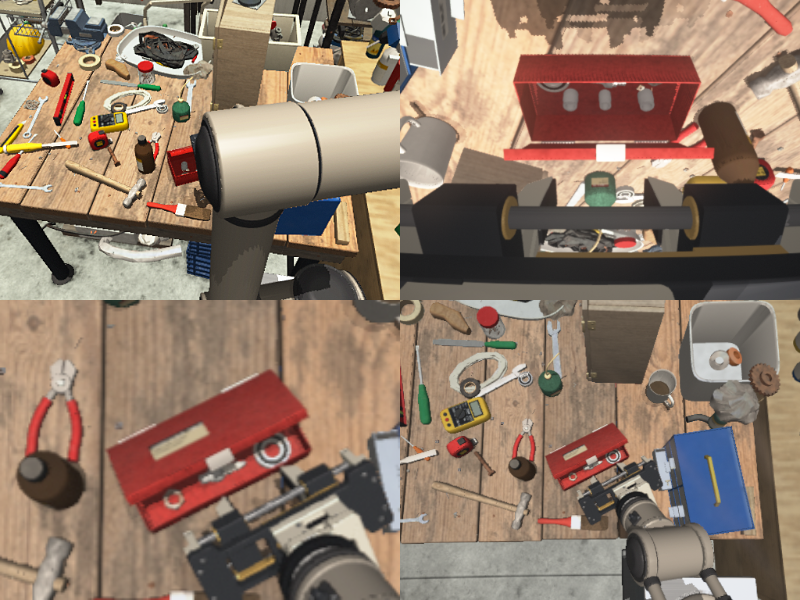

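The wrist (j5 = 0.28) limits the tilt. The lower skirt edge is the frontmost point of the lid, so a smaller tilt of about 0.4 still pushes it up and back. The wrist view shows the clasp centred between the fingers.

```bash
python3 -m pendant '[[[0.05,0.05,0],[-0.2,0.394,0],0.3],[[0.05,0.05,-0.2],[-0.2,0.394,0],0.3],[[0.1,0.1,-0.4],[-0.2,0.394,0],0.3],[[0.1,0.1,-0.4],[-0.2,0.394,0],0.3],[[0.1,0.1,-0.5],[-0.2,0.394,0],0.3],[[0.1,0.1,-0.5],[0,0,0],0.3],[[0.1,0.1,-0.5],[0,0,0],0.3],[[0.1,0.1,-0.5],[0,0,0],0.3],[[0.1,0.1,-0.3],[0,0,0],0.3],[[0,0,0],[0,0,0],0.3]]'; cat > s.py <<'E'
from h import *
from scipy.spatial.transform import Rotation as R
H=np.array([551.4,344.6,56]);xb=np.array([.8923,.4514,0]);yb=np.array([-.4514,.8923,0])
o=bot.get_obs();M=R.from_euler("xyz",o["tcp_rot"]).as_matrix();d=np.array(o["tool_pos"])-H
print("j",np.round(o["joint_positions"],2),"hinge-rel x,y,z",d@xb,d@yb,d[2],"tilt x,y",M[:,2]@xb,M[:,2]@yb,"yawerr",M[:,1]@xb,"yz",M[2,1])
E
python3 s.py
```

```text
time: 2.75
tool_pos: [444.6, 289.1, 122.7]
tcp_rot: [3.11, 0.396, -2.672]
contact_force: [-0.3, -0.5, -0.9]
grip_width: 59.9
finger_force: 0.0
j [ 0.4   0.34  2.01  0.15  0.4  -1.77] hinge-rel x,y,z -120.317205136192 -1.2901314985579855 66.72966765986621 tilt x,y 0.38531104094264984 0.0315107840124501 yawerr -0.013074018868129162 yz 0.028688643241309528
```

```bash
python3 -m pendant '[[[0.167,0.084,-0.1],[-0.075,0.149,0],0.3],[[0.167,0.084,-0.1],[-0.075,0.149,0],0.3],[[0.167,0.084,0],[-0.075,0.149,0],0.3],[[0.167,0.084,0.12],[-0.075,0.149,0],0.3],[[0.167,0.084,0.15],[-0.075,0.149,0],0.3],[[0.167,0.084,0.15],[-0.075,0.149,0],0.3],[[0.167,0.084,0.15],[-0.075,0.149,0],0.3],[[0.167,0.084,0.15],[-0.075,0.149,0],0.3],[[0.167,0.084,0.15],[-0.075,0.149,0],0.3],[[0.167,0.084,0.15],[-0.075,0.149,0],0.3]]'; python3 s.py; python3 - <<'E'
from h import *
a=[bot.capture(n) for n in("top","wrist")]
cv2.imwrite("pics/e.png",np.hstack([cv2.resize(a[0][120:280,150:340],(400,337)),cv2.resize(a[1],(400,337))]))
E
```

```text
time: 3.58
tool_pos: [494.9, 313.9, 150.2]
tcp_rot: [3.111, 0.197, -2.673]
contact_force: [-1.3, -1.0, -2.1]
grip_width: 59.4
finger_force: 1.0
j [ 0.41  0.45  1.66  0.06  0.84 -1.66] hinge-rel x,y,z -64.29560218565611 -1.8474299963614897 94.20662761936859 tilt x,y 0.19590440416569416 0.031023376623696815 yawerr -0.006198599352746111 yz 0.030398643431759
```

View pics/e.png

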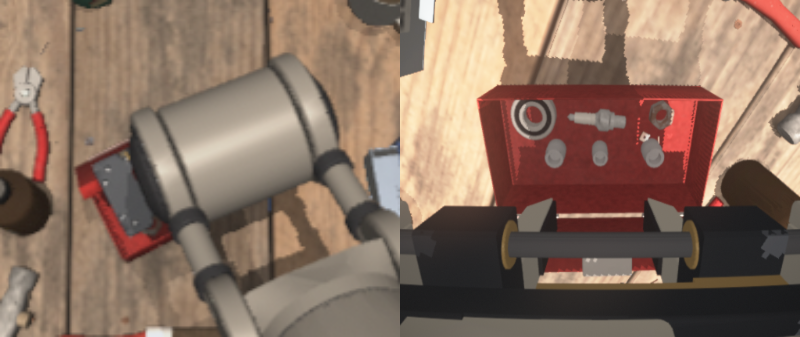

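The wrist view shows the lid contacted on both sides of the clasp, with the plug at (600,120) between the bearing and the nut. The force is small, so I'll continue.

```bash
python3 -m pendant '[[[0.125,0.063,0.1],[-0.075,0.149,0],0.3],[[0.125,0.063,0.1],[-0.075,0.149,0],0.3],[[0.125,0.063,0.08],[-0.075,0.149,0],0.3],[[0.125,0.063,0.08],[-0.075,0.149,0],0.3],[[0.125,0.063,0.06],[-0.075,0.149,0],0.3],[[0.125,0.063,0.05],[-0.075,0.149,0],0.3],[[0.125,0.063,0.04],[-0.075,0.149,0],0.3],[[0.125,0.063,0.03],[-0.075,0.149,0],0.3],[[0.125,0.063,0.02],[-0.075,0.149,0],0.3],[[0.125,0.063,0],[-0.075,0.149,0],0.3]]'; python3 s.py
```

```text
time: 4.52
tool_pos: [532.5, 332.9, 167.0]
tcp_rot: [3.11, -0.001, -2.673]
contact_force: [-1.4, -0.7, 1.3]
grip_width: 59.5
finger_force: 0.9
j [ 0.42  0.59  1.33  0.03  1.22 -1.63] hinge-rel x,y,z -22.136022575120073 -1.963195546720462 110.96657774888399 tilt x,y -0.0009718425309041741 0.0313983380215371 yawerr -9.222152695766066e-05 yz 0.0313990506610057
```

```bash
python3 -m pendant '[[[0.075,0.038,0],[0,0,0],0.3],[[0.075,0.038,0],[0,0,0],0.3],[[0.075,0.038,0],[0,0,0],0.3],[[0.075,0.038,0],[0,0,0],0.3],[[0.075,0.038,0],[0,0,0],0.3],[[0.075,0.038,0],[0,0,0],0.3],[[0.075,0.038,0],[0,0,0],0.3],[[0.075,0.038,0],[0,0,0],0.3],[[0.075,0.038,0],[0,0,0],0.3],[[0.075,0.038,0],[0,0,0],0.3]]'; python3 s.py
```

```text
time: 5.35
tool_pos: [555.5, 344.6, 166.5]
tcp_rot: [3.109, -0.0, -2.673]
contact_force: [-1.1, -0.6, -0.2]
grip_width: 59.5
finger_force: 0.8
j [ 0.42  0.64  1.25  0.03  1.26 -1.63] hinge-rel x,y,z 3.6579418416915566 -1.8980658599926612 110.47840978563215 tilt x,y -0.00033942147240924195 0.032356111008073285 yawerr -0.0004283984521394239 yz 0.03235688215775775
```

```bash
python3 -m pendant '[[[0.015,0.0075,0],[0,0,0],0.3],[[0.015,0.0075,0],[0,0,0],0.3],[[0.015,0.0075,0],[0,0,0],0.3],[[0.015,0.0075,0],[0,0,0],0.3],[[0.015,0.0075,0],[0,0,0],0.3],[[0.015,0.0075,0],[0,0,0],0.3],[[0.015,0.0075,0],[0,0,0],0.3],[[0.015,0.0075,0],[0,0,0],0.3],[[0.015,0.0075,0],[0,0,0],0.3],[[0.015,0.0075,0],[0,0,0],0.3]]'; python3 s.py;python3 - <<'E'
from h import *
a=[bot.capture(n) for n in("top","wrist","side")]
cv2.imwrite("pics/f.png",np.hstack([cv2.resize(a[0][120:280,150:340],(400,337)),cv2.resize(a[1],(400,337))]))
E
```

```text
time: 6.18
tool_pos: [560.0, 346.8, 166.8]
tcp_rot: [3.109, 0.0, -2.673]
contact_force: [-1.8, -0.6, -1.2]
grip_width: 59.8
finger_force: 0.7
j [ 0.42  0.65  1.23  0.03  1.27 -1.63] hinge-rel x,y,z 8.631236390288645 -1.8829425482286841 110.78462734112773 tilt x,y 0.00022347366988839185 0.0323334749426847 yawerr -0.0005490534963916139 yz 0.03233397471588807
```

View pics/f.png

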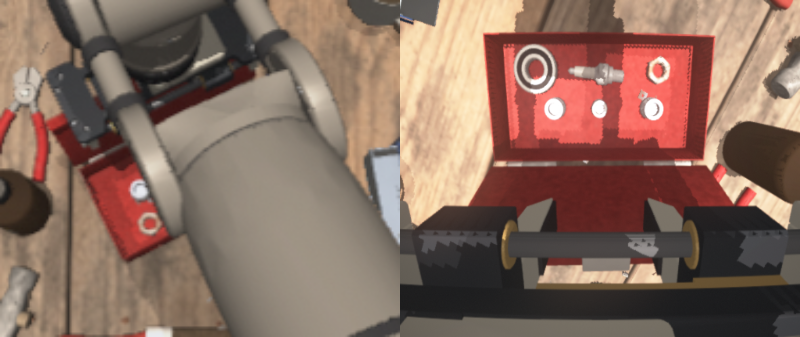

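The lid is near its stop and the force is still low. I'll creep on and watch the force.

```bash
python3 -m pendant '[[[0.009,0.0045,0],[0,0,0],0.3],[[0.009,0.0045,0],[0,0,0],0.3],[[0.009,0.0045,0],[0,0,0],0.3],[[0.009,0.0045,0],[0,0,0],0.3],[[0.009,0.0045,0],[0,0,0],0.3],[[0.009,0.0045,0],[0,0,0],0.3],[[0.009,0.0045,0],[0,0,0],0.3],[[0.009,0.0045,0],[0,0,0],0.3],[[0.009,0.0045,0],[0,0,0],0.3],[[0.009,0.0045,0],[0,0,0],0.3]]'; python3 s.py
```

```text
time: 7.17
tool_pos: [561.6, 347.6, 166.6]
tcp_rot: [3.109, -0.003, -2.673]
contact_force: [-6.5, -3.2, 1.0]
grip_width: 59.9
finger_force: 3.6
j [ 0.42  0.65  1.22  0.03  1.27 -1.63] hinge-rel x,y,z 10.506009963039405 -1.9189751647528577 110.60913090765152 tilt x,y -0.002689766486536876 0.03225083634029956 yawerr -0.0004102288817652493 yz 0.032252678069418714
```

The force jumped to about 7 N, so the stop is reached. I'll back away, straighten the tool and shut the claw.

```bash
python3 -m pendant '[[[-0.178,-0.09,0],[-0.024,-0.012,0],0.3],[[-0.178,-0.09,0],[-0.024,-0.012,0],0.3],[[-0.178,-0.09,0],[-0.024,-0.012,0],0.3],[[-0.178,-0.09,0.1],[-0.024,-0.012,0],0.3],[[-0.178,-0.09,0.2],[-0.024,-0.012,0],0.3],[[-0.178,-0.09,0.2],[-0.024,-0.012,0],-1],[[-0.178,-0.09,0.2],[-0.024,-0.012,0],-1],[[-0.178,-0.09,0.2],[-0.024,-0.012,0],-1],[[-0.178,-0.09,0.2],[-0.024,-0.012,0],-1],[[-0.178,-0.09,0.2],[-0.024,-0.012,0],-1]]'; python3 s.py
python3 - <<'E'
from h import *
p=bot.camera_params("wrist");a=[bot.capture(n) for n in("wrist","top")]
import pickle;pickle.dump((p,a),open("w.pkl","wb"))
w=cv2.resize(a[0],(640,480));cv2.imwrite("pics/g.png",w)
cv2.imwrite("pics/g2.png",cv2.resize(a[1][120:280,150:340],(760,600)))
E
```

```text
time: 8.0
tool_pos: [508.8, 320.9, 206.7]
tcp_rot: [-3.141, 0.001, -2.673]
contact_force: [0.1, -0.0, 0.5]
grip_width: 30.8
finger_force: 0.0
j [ 0.44  0.51  1.36 -0.    1.27 -1.6 ] hinge-rel x,y,z -48.71314714162922 -1.9327560302701283 150.71348681682704 tilt x,y 0.0007940819238380857 -0.0002864974856372973 yawerr -0.0005423320416740004 yz -0.000286933757762807
```

View pics/g.png

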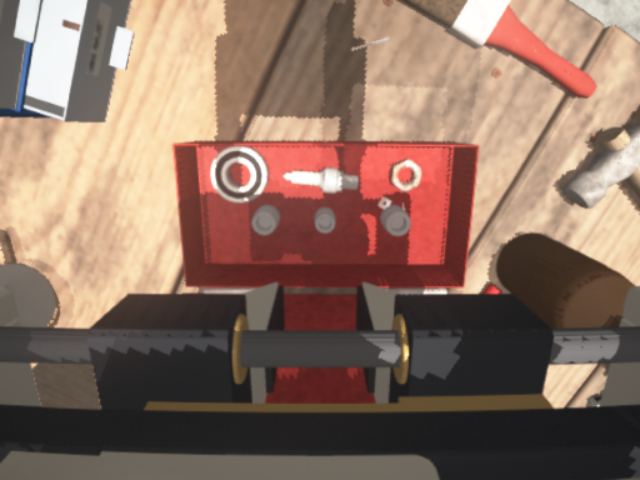

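View pics/g2.png

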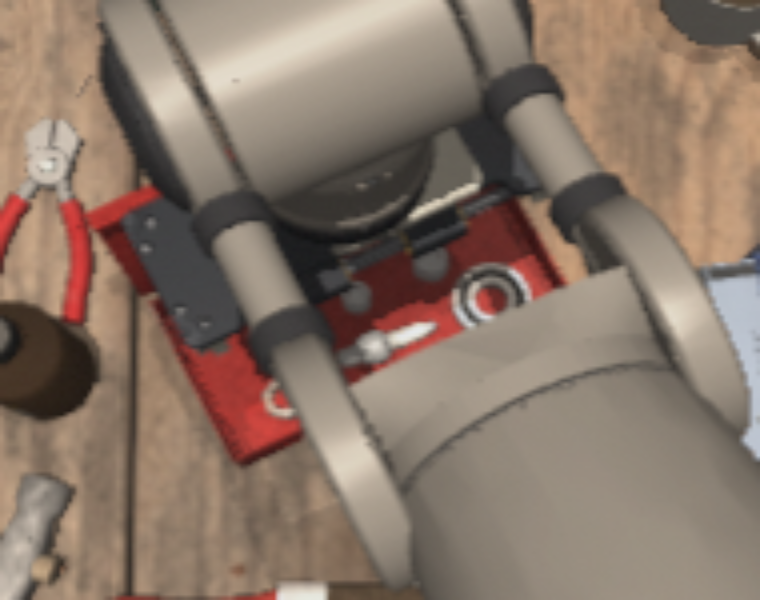

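The wrist view shows the plug from (284,176) to (358,183), between the bearing at (240,174) and the nut at (405,175). The lid's free left corner is near (90,217) in the top crop. I'll check the lid angle, any box shift and the plug position.

```bash
python3 - <<'E'
from h import *
import pickle
w,a=pickle.load(open("w.pkl","rb"))
H=np.array([551.4,344.6,56]);xb=np.array([.8923,.4514,0]);yb=np.array([-.4514,.8923,0])
C=np.array([500.4,318.9,0])
for n,u,z in(("tip",(284,176),12),("end",(358,183),12),("mid",(321,179.5),12),("bear",(240,174),14),("nut",(405,175),14)):
    P=onz(w,(u[0]*.8-.1,u[1]*.8-.1),z);print(n,P,"box",(P-C)@xb,(P-C)@yb)
t=bot.camera_params("top")
k=lambda u,v:(150+u/4-.4,120+v*160/600-.4)
print("fl corner",onz(t,k(243,463),55),"was 400.8 388.5")
for a in(1.6,1.7,1.8,1.83):
  print(a,[( (q[0]-149.6)*4,(q[1]-119.6)*3.75) for q in proj(t,[H+yb*112+xb*(-116*np.cos(a)-d*np.sin(a))+np.array([0,0,116*np.sin(a)-d*np.cos(a)]) for d in(0,12)])])
E
```

```text
tip [490.62117326 278.14565374  12.        ] box -27.122159000943054 -31.95094077955399
end [467.93359319 335.69738068  12.        ] box -21.387437161722918 29.6436388133771
mid [479.32720508 306.87289397  12.        ] box -24.23229056973314 -1.2195270883627634
bear [505.2253339  244.96212438  14.        ] box -29.069911612249246 -68.15292213506628
nut [444.22511577 366.91660413  14.        ] box -28.450154093861684 68.20255860269343
fl corner [400.41036987 386.74636221  55.        ] was 400.8 388.5
1.6 [(np.float64(106.98156643094251), np.float64(257.67529294782537)), (np.float64(117.0638921521487), np.float64(276.6713631451192))]
1.7 [(np.float64(97.49949819443407), np.float64(239.6695562036733)), (np.float64(107.06376230339504), np.float64(257.9898545429519))]
1.8 [(np.float64(88.58914588781488), np.float64(222.45376467478928)), (np.float64(97.50975817649567), np.float64(239.85644742245216))]
1.83 [(np.float64(86.04477370146242), np.float64(217.47662447308727)), (np.float64(94.74966468428795), np.float64(234.55967222352487))]
```

The lid is at about 1.82, so it is fully open. The box has moved less than 2 mm, which is within measuring error. The plug's middle is at about (479, 306.5) and its length measures 62 mm, which fits. Now I'll point at it.

```bash
python3 -m pendant '[[[-0.2,-0.1,-0.3],[0,0,0],-1],[[-0.2,-0.1,-0.5],[0,0,0],-1],[[-0.2,-0.1,-0.5],[0,0,0],-1],[[-0.2,-0.1,-0.5],[0,0,0],-1],[[-0.2,-0.08,-0.5],[0,0,0],-1],[[0,0,-0.5],[0,0,0],-1],[[0,0,-0.5],[0,0,0],-1],[[0,0,-0.5],[0,0,0],-1],[[0,0,-0.4],[0,0,0],-1],[[0,0,-0.3],[0,0,0],-1]]'; python3 -m pendant '[[[0,0,0],[0,0,0],-1],[[0,0,0],[0,0,0],-1],[[0,0,0],[0,0,0],-1],[[0,0,0],[0,0,0],-1],[[0,0,0],[0,0,0],-1],[[0,0,0],[0,0,0],-1],[[0,0,0],[0,0,0],-1],[[0,0,0],[0,0,0],-1],[[0,0,0],[0,0,0],-1],[[0,0,0],[0,0,0],-1]]'; python3 - <<'E'
from h import *
p=bot.camera_params("wrist");im=bot.capture("wrist");cv2.imwrite("pics/k.png",cv2.resize(im,(640,480)))
print(proj(p,[[479,306.5,12]])*1.25)
E
```

```text
time: 8.93
tool_pos: [478.9, 306.5, 69.4]
tcp_rot: [3.141, -0.001, -2.673]
contact_force: [0.3, 0.3, -1.4]
grip_width: 0.6
finger_force: 0.0
time: 9.77
tool_pos: [479.3, 306.7, 70.8]
tcp_rot: [3.142, 0.0, -2.673]
contact_force: [0.6, 0.8, -0.5]
grip_width: 0.5
finger_force: 0.0
[[319.3952033  273.54477984]]
```

View pics/k.png

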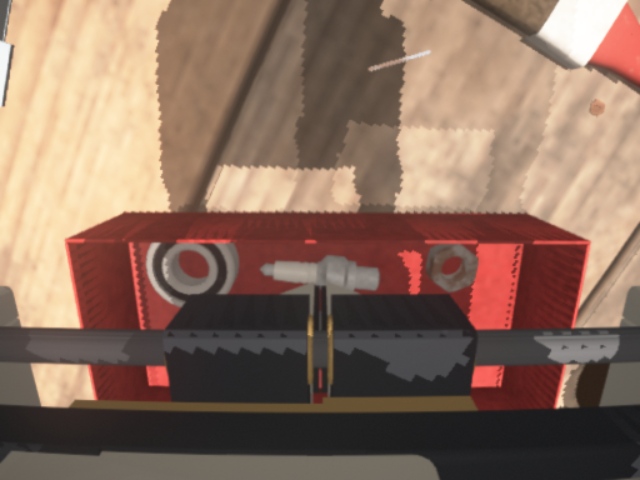

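The closed fingertips are over the plug's middle at (320,273), which matches the projected (319,273.5). I'll hold there and hand in.

```bash
python3 -m pendant '[[[0,0,0],[0,0,0],-1],[[0,0,0],[0,0,0],-1],[[0,0,0],[0,0,0],-1],[[0,0,0],[0,0,0],-1],[[0,0,0],[0,0,0],-1],[[0,0,0],[0,0,0],-1],[[0,0,0],[0,0,0],-1],[[0,0,0],[0,0,0],-1],[[0,0,0],[0,0,0],-1],[[0,0,0],[0,0,0],-1]]' >/dev/null; python3 -m pendant '[[[0,0,0],[0,0,0],-1],[[0,0,0],[0,0,0],-1],[[0,0,0],[0,0,0],-1],[[0,0,0],[0,0,0],-1],[[0,0,0],[0,0,0],-1],[[0,0,0],[0,0,0],-1],[[0,0,0],[0,0,0],-1],[[0,0,0],[0,0,0],-1],[[0,0,0],[0,0,0],-1],[[0,0,0],[0,0,0],-1]]' >/dev/null; python3 -m pendant '[[[0,0,0],[0,0,0],-1],[[0,0,0],[0,0,0],-1],[[0,0,0],[0,0,0],-1],[[0,0,0],[0,0,0],-1],[[0,0,0],[0,0,0],-1],[[0,0,0],[0,0,0],-1],[[0,0,0],[0,0,0],-1],[[0,0,0],[0,0,0],-1],[[0,0,0],[0,0,0],-1],[[0,0,0],[0,0,0],-1]]'; python3 -c "from plant import bot;print(bot.close_job())"
```

```text
time: 12.32
tool_pos: [479.2, 306.7, 70.8]
tcp_rot: [3.142, 0.0, -2.673]
contact_force: [-0.2, -0.3, -1.0]
grip_width: 0.4
finger_force: 0.0
the job is handed in; nothing more can be done
None
```

The lid is pushed back to its stop (about 1.82 rad), the box stayed put to within about 2 mm measuring error, and the closed gripper is still pointing straight down at the middle of the spark plug from about 3 cm above, held over 3 s, with the job handed in at about 12 s.

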